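# Clamp a glued housing with a saddle caul and a ratchet bar clamp

## Task

The black two-part housing standing in the clamp jig has just been glued: hang the slotted wooden block upright over the clamp's steel bar, between the back of the housing and the moving jaw, let go of it, and close the clamp by pumping its trigger (do not push the jaw along by hand) until the jaw's soft pad presses the block against the housing and is squashed in by about 5 mm. Squash it much further and the housing cracks. Finish while still holding the trigger squeezed, so that the glue can grab under pressure, and leave the other things on the bench where they are.

Things in the scene. Friction and masses are not known exactly. Their poses are not given: they have to be found in the camera images.
- clamp_jig: Fixed gluing jig: plywood board 250 x 120 x 18 mm with a black one-hand ratchet bar clamp screwed on upside down: jaws point down, pistol grip and trigger stand up. Origin: on the table under the face of the fixed head jaw; x runs along the bar from head to moving jaw, z up. Board x -85 to 165, y +-60 mm. Head: box x -78 to -2, y +-17, z 70 to 128 mm.
- head_jaw: Fixed jaw under the head, rubber face 46 mm wide (y) x 52 mm high. Origin: on that face's plane (jig x 0), 62 mm above the table; axes as the jig's.
- clamp_bar: Steel bar, 8 mm wide (y), z 92 to 108 mm, with the moving jaw (column 20 x 28 mm) hanging from its far end. Origin: on the bar's top edge above the front of that column; axes as the jig's. A full squeeze of the trigger (over 0.22 rad) pulls it about 8 mm towards the head (-x), of which the ratchet keeps a tooth, 6 mm (less under load); a short squeeze may be lost. Do not push it: over 10 N fails.
- jaw_pad: Front plate of the moving jaw's soft pad: rubber, 6 mm thick, 46 mm wide, 44 mm high. Origin: centre of its pressing face, 28 mm in front of the jaw column when free, 68 mm above the table; axes as the jig's (it presses towards -x).
- pad_squash (a joint): How far the soft pad is squashed in towards its jaw column, m: 0 free, 0.020 at most. A spring of 1.5 N per mm: 5 mm is 7.5 N on the housing. 2 to 13 mm (3 to 20 N) is good clamping pressure; 15 mm (22 N) cracks the housing.
- trigger (a joint): Angle of the trigger, rad: 0 let out (its spring brings it back by itself), 0.25 squeezed home towards the grip. Its pin is at jig x -25, z 66 mm. The first 0.05 rad or so are free play. At the blade the spring takes 4 N at first and 7 N when home, the bar's drag 1.5 N more, and 10 N on the housing another 5 N.
- trigger_blade: The trigger's blade, black, 8 mm thick, 20 mm wide (y), z 126 to 185 mm, on the +x side of the pistol grip; squeezed towards it (-x). Origin: on the trigger's pin, turning with it. At z 160 mm its front face is at jig x -9 mm let out (54 mm from the back of the grip) and -33 mm squeezed home (30 mm); let out, its top leans to x -6 mm.
- grip_back (a point): Point on the back of the clamp's pistol grip (black post, jig x -63 to -43 mm, 26 mm wide in y, up to z 205 mm), on its middle line, 160 mm above the table.
- housing: The glued housing: black plastic box 46 mm thick (x), 92 mm wide (y), 66 mm high, 250 g, loose, standing on the jig's board under the bar, 3 to 6 mm from the head jaw. Its bonded cover (10 mm, white glue line) looks to the moving jaw. Origin: centre of its underside; x axis from its front to the cover.
- caul: The slotted wooden block (saddle caul): light wood, 22 mm thick (x), 64 mm wide (y), 110 mm high, 100 g, standing on its two legs. The slot, 16 mm wide, open downward, 70 mm deep, runs right through along x; the crown above it is solid, 40 mm high. Origin: centre of its underside. Hung on the bar, its x axis lies along the bar (either way round), origin 38 mm above the table.
- offcut: Bystander: plain wooden block 22 x 64 x 110 mm without a slot, standing upright. Origin: centre of its underside.
- stepped_block: Bystander: wooden block 22 x 64 mm, 110 mm high, its upper half notched on one side, standing upright. Origin: centre of its underside.
- red_driver: Bystander: small screwdriver with a red handle, 170 mm long, lying flat.
- dark_driver: Bystander: black-handled screwdriver, 200 mm long, lying flat.
- gauge: Bystander: black dashboard gauge, 75 x 115 x 24 mm, lying face up.
There are look-alikes about, which are no part of the job. What is shaped like the housing but purple is not meant.

How it is judged (in metres and radians):
On the way, in this order (a step that is already met when the one before it is completed fails the run):
1. the slotted block hangs on the clamp's bar between the housing and the moving jaw, let go (x of caul in the frame of clamp_jig between 0.05 and 0.11 m and y of caul in the frame of clamp_jig between -0.009 and 0.009 m and z of caul in the frame of clamp_jig between 0.034 and 0.043 m and angle between the z axis of caul and the z axis of clamp_jig, either way round below 0.15 rad and angle between the x axis of caul and the x axis of clamp_jig, either way round below 0.35 rad and contact force between the fingers and caul below 0.1 N and contact force between caul and clamp_bar above 0.3 N and linear speed of caul below 0.03 m/s), for 0.3 s.
2. the jaw, drawn up by the trigger, presses the block against the housing (contact force between jaw_pad and caul above 1 N and contact force between each of caul, head_jaw and housing above 1 N), for 0.2 s.
At the end, for the whole second after the job is handed in: Block still hung upright on the bar between housing and moving jaw, not touched by the fingers; pad, block, housing and head jaw pressed together with 2.5 to 20 N (pad squashed 2 to 13 mm); housing upright under the bar; fingers hold the trigger squeezed (over 2 N, over 0.03 rad) (x of caul in the frame of clamp_jig between 0.05 and 0.11 m and y of caul in the frame of clamp_jig between -0.009 and 0.009 m and z of caul in the frame of clamp_jig between 0.03 and 0.046 m and angle between the z axis of caul and the z axis of clamp_jig, either way round below 0.15 rad and angle between the x axis of caul and the x axis of clamp_jig, either way round below 0.12 rad and contact force between the fingers and caul below 0.1 N and contact force between jaw_pad and caul above 2.5 N and contact force between caul and housing between 2.5 and 20 N and contact force between head_jaw and housing above 2.5 N and value of joint pad_squash between 0.002 and 0.013 m and angle between housing's own z axis and vertical below 0.1 rad and y of housing in the frame of clamp_jig between -0.02 and 0.02 m and linear speed of housing below 0.02 m/s and contact force between the fingers and trigger_blade above 2 N and value of joint trigger above 0.03 rad); the arm keeps its last pose, push and grip.
It fails at once if the housing is crushed (more than 22 N on it) (contact force between any of caul, head_jaw and housing above 22 N).
It fails at once if the robot pushes the bar or the moving jaw directly (more than 10 N) (contact force between any of the fingers, the arm and clamp_bar above 10 N).
It fails at once if the housing is knocked over (angle between housing's own z axis and vertical above 0.5 rad).
It fails at once if a bystander is moved by more than 40 mm (distance of any of offcut, stepped_block, red_driver, dark_driver, gauge from where it was at the start of the episode above 0.04 m).
It also fails if it takes over 64 s, if anything falls off the work surface, if the arm or the gripper's body presses on something with over 40 N, if the wrist force passes 120 N, or if a joint passes its speed limit or range.

## Robot

A 6-joint arm with a two-finger parallel gripper is mounted at the origin on the work surface. World frame = base frame: x ahead of the robot, y to its left, z up, the work surface at z = 0. Lengths are in mm, angles in rad, forces in N, time in s.
With the tool pointing down it reaches from about 350 to 875 mm from the base axis. Payload 4.2 kg.
Tool frame: the origin (TCP) lies at the very end of the fingers, on their centre line; the grasp point (between the pads) lies 19 mm behind it; z points along the fingers, y is the line along which they close (so a half turn about z gives the same grasp; the last joint's range is limited). The gripper opens to 85 mm and grips with 20 to 120 N. Pads are 22 mm wide; open, the fingers measure 114 mm over their backs; the gripper's body (76 mm by 85 mm) begins 54 mm behind the grasp point. The pads swing forward as they close: fully open they stand 13 mm farther back than shut.
Start: joints at [-1.08, 0.385, 0.008, 0, -1.194, -0.259], TCP at [143.599, -608.259, 231.312] pointing down, gripper open.
Joint ranges: [-3.14, 3.14], [-1.21, 2.06], [-1.07, 1.41], [-3.16, 2.05], [-2.99, -0.16], [-3.1, 3.1]. Speed limits (rad/s): [2.79, 2.79, 3.14, 3.14, 3.14, 3.14].

## Interface

Orientations are given as a unit quaternion [x, y, z, w].
In Python, from bench import arm gives the robot as it stands. The module is installed in compiled form; this text tells all that it offers.
- The arm moves only by the tool drive_tool, never from a script. Its argument "targets" is a list of rows, each a list of 5 numbers: the closure, from -1 (fully open) to 1 (shut), then the shift along the tool's x, y, z in mm, then the turn about the tool's z in degrees. In form: [[grip, tx, ty, tz, roll], ...]. A call has 1 to 12 rows; each row is the pose to reach, as a shift and turn from the pose commanded when the call began, along the tool's axes at that moment; what a row does not reach only later rows make up. A row lasts 1/10 s, in which the tool goes at most 50 mm and 8.59 degrees, less where a joint would pass 70% of its speed; a pose out of reach is approached as far as the arm can. A call with a gripper value outside its range is refused whole. The fingers move at their own pace and stop on an object; the grip force is fixed at half the most. Time passes only in rows, so rows that repeat a pose let the fingers close. It gives the time, the measured TCP pose, the force, the opening and the grip force at its end, in the units of the state.
- arm.read_state(): the state, without advancing time (a new reading comes with each control period).
- arm.get_image(name): name is "side" or "top" or "wrist"; returns the picture (384x512x3 uint8, blue, green, red); there is no depth.
- arm.camera_params(name): a dict with "fov_y" (degrees; the focal length in pixels is half the picture's height over the tangent of half this angle, whatever the lens; pixels are square), "cx", "cy" (the principal point, pixels), "rvec" (rotation vector, rad) and "tvec" (3), from world to camera coordinates, as OpenCV has them; the wrist camera has in their place "tool_from_camera" (4x4, takes a point from camera to tool coordinates, whose origin is the TCP and whose axes are the flange's). Camera axes: x right, y down, z forward; pixel columns grow to the right and rows downward; lengths in mm; the calibration is good to about 2 mm. A picture is of the moment at which its call begins: read the wrist's pose just before it. camera_params takes no time and is no camera call.
- arm.job_done(): hands the job in; it is judged then, once.
The state is a dict: "clock": time; "joints": joint angles; "joint_vel": joint speeds; "joint_efforts": joint torques, N m; "position": TCP position; "ee_rot": TCP orientation; "contact_force": force on the tool from outside, world axes, zero at the start; "wrist_torque": the same for the moment, N m; "gripper_width": finger opening in mm; "grasp_force": force on a finger pad.
Only numpy, scipy, OpenCV 4.12 (cv2) and the standard library are available. Lean on these libraries where they do the work, as an engineer would, in place of code of your own. Each camera call takes 0.05 s, during which the arm holds its last target. There are 200 camera calls.

## Working session

There is one attempt and no reset: what is moved stays moved. The work goes in short steps, Python scripts to look and compute and a tool call to move; the robot and the scene stay as the last step left them, time stands still between calls to the robot, and variables do not carry over. Pictures are saved under pics/ and viewed, at most 10 in all, crops included, and the job is handed in when it is done.

Besides the shell and the picture viewer there is one more tool, called after "Emit:" by a JSON object that holds its "name" and its "arguments", one argument or row to a line. drive_tool: Moves the arm, as the interface text tells. Its arguments: {"type":"object","properties":{"targets":{"type":"array","items":{"type":"array","items":{"type":"number"}}}},"required":["targets"]}

```bash
mkdir -p pics; cat > h.py <<'E'
import numpy as np, cv2
from bench import arm
from scipy.spatial.transform import Rotation as R
def cam(name):
    p=arm.camera_params(name); f=192/np.tan(np.radians(p['fov_y'])/2)
    K=np.array([[f,0,p['cx']],[0,f,p['cy']],[0,0,1]])
    if 'rvec' in p:
        Rm=cv2.Rodrigues(np.array(p['rvec'],float))[0]; t=np.array(p['tvec'],float).ravel()
    else:
        s=arm.read_state(); T=np.eye(4); T[:3,:3]=R.from_quat(s['ee_rot']).as_matrix(); T[:3,3]=s['position']
        M=np.linalg.inv(T@np.array(p['tool_from_camera'])); Rm=M[:3,:3]; t=M[:3,3]
    return K,Rm,t
def ray(c,uv):
    K,Rm,t=c; d=Rm.T@np.linalg.inv(K)@np.array([uv[0],uv[1],1.]); return -Rm.T@t,d/np.linalg.norm(d)
def onz(c,uv,z):
    o,d=ray(c,uv); return o+d*(z-o[2])/d[2]
def tri(c1,u1,c2,u2):
    o1,d1=ray(c1,u1);o2,d2=ray(c2,u2)
    s=np.linalg.lstsq(np.c_[d1,-d2],o2-o1,rcond=None)[0]
    a=o1+d1*s[0];b=o2+d2*s[1]; return (a+b)/2,np.linalg.norm(a-b)
def proj(c,P):
    K,Rm,t=c; q=K@(Rm@np.array(P,float)+t); return q[:2]/q[2]
E
python3 - <<'E'
from h import *
np.set_printoptions(suppress=True,precision=3)
s=arm.read_state(); print(s)
for n in ['side','top']:
    i=arm.get_image(n); cv2.imwrite(f'pics/{n}0.png',i); cv2.imwrite(f'pics/{n}0x.png',cv2.resize(i,(800,600),interpolation=cv2.INTER_CUBIC))
    c=cam(n); print(n,c[0][0],-c[1].T@c[2],c[1])
print(arm.camera_params('wrist'))
E
```

```text
{'clock': 0.0, 'joints': array([-1.08 ,  0.386,  0.007, -0.001, -1.194, -0.259]), 'joint_vel': array([-0.001,  0.   , -0.001, -0.001,  0.001,  0.   ]), 'joint_efforts': array([ -0.001, -39.229,  18.839,   4.186,  -0.005,   0.   ]), 'position': array([ 143.452, -607.718,  230.206]), 'ee_rot': array([-0.116,  0.993,  0.001, -0.   ]), 'contact_force': array([ 0.005, -0.537,  0.822]), 'wrist_torque': array([-0.007,  0.018,  0.002]), 'grasp_force': 0.0, 'gripper_width': 85.6045295557065}
side [457.345   0.    254.368] [-219.908  683.183  936.048] [[-0.681 -0.732  0.008]
 [-0.458  0.418 -0.785]
 [ 0.571 -0.538 -0.62 ]]
top [412.69    0.    252.539] [ 373.366  -33.441 1206.936] [[-0.016 -1.    -0.011]
 [-0.993  0.017 -0.115]
 [ 0.115  0.009 -0.993]]
{'fov_y': 65.86557202793904, 'cx': 251.1336308995584, 'cy': 192.5623233142105, 'tool_from_camera': array([[   0.002,   -0.955,   -0.296,   75.011],
       [   1.   ,    0.002,   -0.001,    0.259],
       [   0.001,   -0.296,    0.955, -143.017],
       [   0.   ,    0.   ,    0.   ,    1.   ]])}
```

View pics/top0x.png

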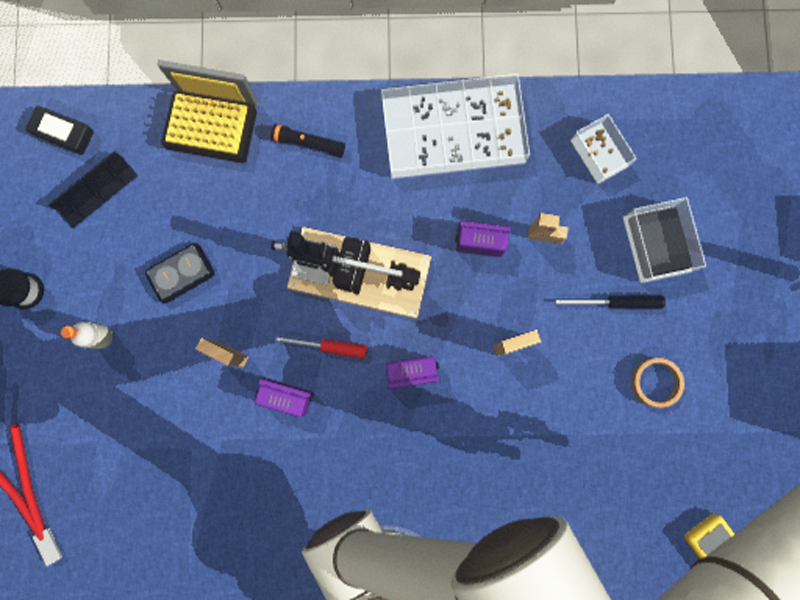

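View pics/side0x.png

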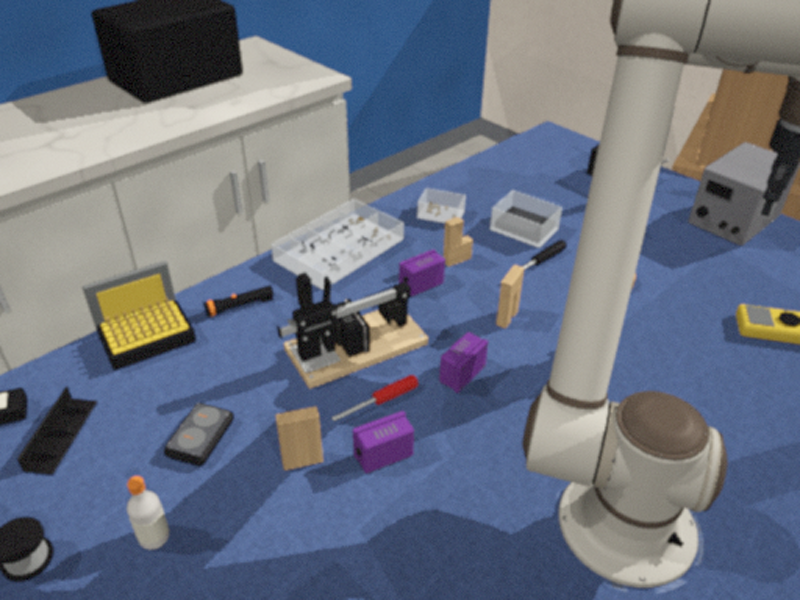

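Top view (800x600 scale): jig at (360,275) with the grip and head at the left and the moving jaw at (405,275).

Wooden candidates for the slotted block:
- Top (518,342), side (510,297): a dark slot shows, so this is the caul.
- Top (222,352), side (300,438): plain, so the offcut.
- Top (548,228), side (458,243): notched, so the stepped block.

The purple housings are look-alikes. Next I'll crop the caul for a close check and measure.

```bash
python3 - <<'E'
from h import *
np.set_printoptions(suppress=True,precision=1)
t=cv2.imread('pics/top0.png');s=cv2.imread('pics/side0.png');ct=cam('top');cs=cam('side')
a=cv2.resize(s[150:260,165:345],(800,489),interpolation=cv2.INTER_CUBIC)
cv2.imwrite('pics/sc.png',a)
b=cv2.resize(t[130:240,175:355],(800,489),interpolation=cv2.INTER_CUBIC); cv2.imwrite('pics/tc.png',b)
for n,i,c in(('top',t,ct),('side',s,cs)):
    h=cv2.cvtColor(i,cv2.COLOR_BGR2HSV); m=cv2.inRange(h,(8,50,90),(28,190,255))
    for k in cv2.findContours(m,cv2.RETR_EXTERNAL,cv2.CHAIN_APPROX_NONE)[0]:
        if cv2.contourArea(k)>80:
            r=cv2.minAreaRect(k); print(n,cv2.contourArea(k),np.array(r[0]),np.array(r[1]),r[2],cv2.boxPoints(r).ravel(), onz(c,r[0],110)[:2])
E
```

```text
top 277.0 [453.4 342.1] [19.7 27.5] 54.162349700927734 [436.5 342.2 458.8 326.1 470.3 342.1 448.  358.2] [ 112.6 -531.3]
top 767.5 [421.3 244.8] [32.5 30.4] 45.0 [399.  244.  420.5 222.5 443.5 245.5 422.  267. ] [ 360.9 -465. ]
top 177.0 [137.8 224.9] [25.5  8. ] 26.56505012512207 [124.6 222.8 128.2 215.6 151.  227.  147.4 234.2] [425.1 282.8]
top 205.5 [330.4 219.2] [ 8.2 29.1] 71.56504821777344 [315.3 219.9 342.9 210.7 345.5 218.5 317.9 227.7] [ 431.9 -229.3]
top 1461.0 [229.4 173.9] [85.3 40.7] 12.847704887390137 [183.3 184.3 192.3 144.6 275.5 163.5 266.4 203.2] [558.3  37.7]
top 157.0 [206.1 151.1] [28.1 10. ] 22.2490234375 [191.2 150.4 195.  141.2 220.9 151.8 217.2 161.1] [622.  100.3]
top 304.0 [350.8 145.5] [24.1 17.1] 11.309932708740234 [337.3 151.5 340.7 134.7 364.3 139.5 361.  156.2] [ 630.4 -291.9]
top 1412.0 [131.8  78.7] [48.2 32. ] 10.12467098236084 [105.2  90.3 110.9  58.8 158.3  67.2 152.7  98.7] [830.4 306.1]
top 416.0 [132.6  55.1] [49.6 11.1] 10.17551040649414 [107.2  56.2 109.1  45.3 158.   54.  156.   65. ] [899.1 305.2]
side 87.5 [ 87.2 310.4] [11.6  9.8] 63.434
[... 443 characters left out ...]
11.5 [491.4 206.7] [42.6 20.8] 8.130102157592773 [468.9 214.  471.8 193.4 513.9 199.4 511.  220. ] [  33.  -461.9]
side 1916.5 [ 89.  199.3] [42.1 53.5] 70.82099914550781 [ 56.8 188.2 107.3 170.6 121.2 210.3  70.6 227.9] [814.7 346.1]
side 379.5 [325.9 189.4] [12.3 39.9] 8.130102157592773 [317.  208.3 322.6 168.8 334.8 170.5 329.1 210. ] [ 394.2 -180.6]
side 367.0 [293.1 154.2] [17.7 30.4] 3.5763344764709473 [283.3 168.8 285.2 138.5 302.9 139.6 301.  169.9] [ 582.9 -242.6]
side 180.0 [505.5 124. ] [32. 11.] 90.0 [500. 108. 511. 108. 511. 140. 500. 140.] [ 204.6 -942.9]
side 2715.5 [471.8  80.6] [50.9 87.8] 28.178592681884766 [428.6 107.3 470.1  29.9 515.   54.  473.5 131.3] [  455.6 -1192.9]
```

View pics/sc.png

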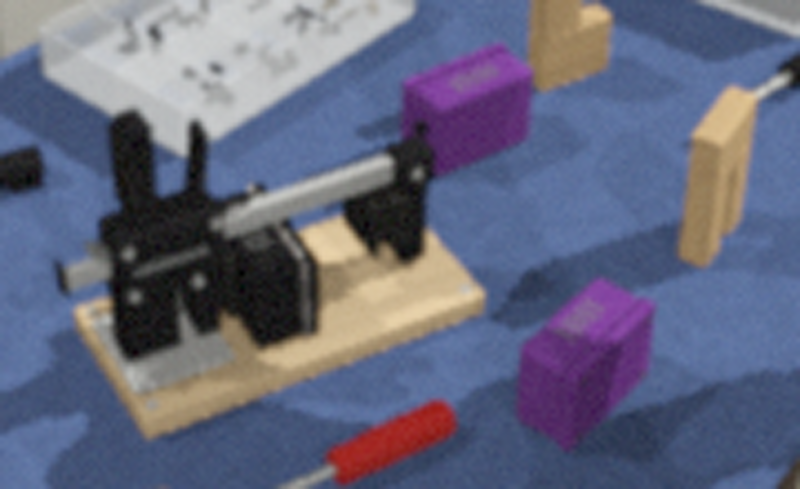

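View pics/tc.png

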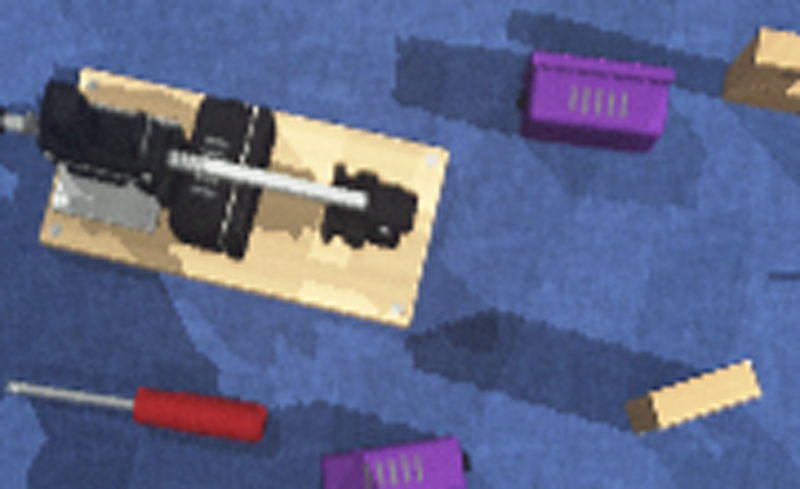

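The crop shows the slot at (735,195) in the rightmost wooden block, so that is the caul. The black housing stands under the bar. Now positions from both views.

```bash
python3 - <<'E'
from h import *
np.set_printoptions(suppress=True,precision=1)
ct=cam('top');cs=cam('side'); k=800/180
T=lambda x,y:((x+.5)/k+175-.5,(y+.5)/k+130-.5)
S=lambda x,y:((x+.5)/k+165-.5,(y+.5)/k+150-.5)
C=[onz(ct,T(*p),18) for p in((80,70),(447,152),(410,327),(40,242))]
C=np.array(C);print(C, [np.linalg.norm(C[i]-C[i-1]) for i in range(4)])
ex=(C[1]+C[2]-C[0]-C[3]);ex/=np.linalg.norm(ex);ey=np.array([-ex[1],ex[0],0]);m=C.mean(0)
o=m-ex*40;print('jig yaw',np.degrees(np.arctan2(ex[1],ex[0])),'origin',o)
for n,a,b in(('board cor R',T(447,152),S(485,293)),('board cor front',T(410,327),None),('caul top c',T(705,396),S(725,115)),('bar end',T(366,200),S(393,165)),('caul corner +y far',T(650,397),S(693,138)),('caul right top',T(748,361),S(755,95))):
    if b: p,e=tri(ct,a,cs,b); print(n,p,e,'jig',(p-o)@ex,(p-o)@ey)
q=[onz(ct,T(*p),110) for p in((652,397),(750,361),(761,393),(661,431))];q=np.array(q);print(q,q.mean(0));d=q[1]+q[2]-q[0]-q[3];print('long axis yaw',np.degrees(np.arctan2(d[1],d[0])),np.linalg.norm(d)/2)
for n,p,z in(('pad face',(328,205),90),('cover glue',(250,170),84),('housing cover edge',(270,110),84),('housing edge2',(243,257),84)):
    w=onz(ct,T(*p),z);print(n,(w-o)@ex,(w-o)@ey)
E
```

```text
[[660.8 151.2  18. ]
 [601.3 -90.7  18. ]
 [486.1 -64.1  18. ]
 [546.1 177.3  18. ]] [np.float64(117.62237723697025), np.float64(249.0785030457831), np.float64(118.23785484453876), np.float64(248.7545732784965)]
jig yaw -103.89608391904912 origin [583.2  82.3  18. ]
board cor R [ 587.9 -117.1  -70.6] 74.58946022204057 jig 192.35042221730643 52.403522383505816
caul top c [ 433.4 -236.5  110.5] 0.8956023440280448 jig 345.396698844837 -68.87539964309235
bar end [554.6 -38.1 102.6] 4.384615731303447 jig 123.6752595698681 1.1167520243858675
caul corner +y far [ 433.6 -204.1  107.5] 1.108153145950151 jig 313.93892935138405 -76.46235791735184
caul right top [ 446.7 -270.4  104. ] 18.62660931637413 jig 375.07720997352055 -47.859938207564994
[[ 433.  -205.3  110. ]
 [ 453.5 -264.5  110. ]
 [ 434.3 -270.3  110. ]
 [ 412.7 -209.9  110. ]] [ 433.4 -237.5  110. ]
long axis yaw -70.5642131040185 63.4209199288001
pad face 99.2753991589736 -3.8308336395950846
cover glue 46.70625511478092 7.720758951242766
housing cover edge 50.11696632774884 47.440759578055456
housing edge2 55.068222491582056 -46.312953366521725
```

```bash
cat >> h.py <<'E'
JO=np.array([583.2,82.3,0]); JY=-103.9
def jig(p):
    a=np.radians(JY); ex=np.array([np.cos(a),np.sin(a),0]); ey=np.array([-ex[1],ex[0],0])
    return JO+p[0]*ex+p[1]*ey+np.array([0,0,p[2]])
def injig(w):
    a=np.radians(JY); d=np.array(w)-JO; return np.array([d[0]*np.cos(a)+d[1]*np.sin(a),-d[0]*np.sin(a)+d[1]*np.cos(a),d[2]])
def go(w,yaw):
    s=arm.read_state(); M=R.from_quat(s['ee_rot']).as_matrix(); y0=np.degrees(np.arctan2(M[1,1],M[0,1]))
    r=(y0-yaw+90)%180-90
    print('shift',np.round(M.T@(np.array(w)-s['position']),1),'roll',round(r,1),'clock',s['clock'],'pos',np.round(s['position'],1),'w',s['gripper_width'],'g',s['grasp_force'],'F',np.round(s['contact_force'],1),'tilt',M[:,2].round(3))
E
python3 -c "
from h import *
go((433.4,-237,230),19.4)"
```

```text
shift [-367.3  294.3    0.9] roll 83.9 clock 0.1 pos [ 143.5 -607.8  230.3] w 85.26898018893138 g 0.0 F [ 0.6 -0.5 -1. ] tilt [-0.001  0.002 -1.   ]
```

Emit:
{"name": "drive_tool", "arguments": {
  "targets": [
    [-1,-367,294,0,84],
    [-1,-367,294,0,84],
    [-1,-367,294,0,84],
    [-1,-367,294,0,84],
    [-1,-367,294,0,84],
    [-1,-367,294,0,84],
    [-1,-367,294,0,84],
    [-1,-367,294,0,84],
    [-1,-367,294,0,84],
    [-1,-367,294,0,84],
    [-1,-367,294,0,84],
    [-1,-367,294,0,84]
  ]
}}

```text
clock: 1.3
position: [434.6, -235.7, 230.9]
ee_rot: [0.578, 0.816, 0.0, -0.0]
contact_force: [-0.1, -0.4, 0.2]
gripper_width: 85.6
grasp_force: 0.0
```

```bash
python3 - <<'E'
from h import *
go((433.4,-237,84),19.4); c=cam('wrist'); i=arm.get_image('wrist'); cv2.imwrite('pics/w1.png',i)
h=cv2.cvtColor(i,cv2.COLOR_BGR2HSV); m=cv2.inRange(h,(8,50,90),(28,190,255))
for k in cv2.findContours(m,cv2.RETR_EXTERNAL,cv2.CHAIN_APPROX_NONE)[0]:
    if cv2.contourArea(k)>300: print(cv2.contourArea(k),cv2.approxPolyDP(k,4,True).reshape(-1,2).tolist())
E
```

```text
shift [ -0.9  -1.5 146.9] roll 0.0 clock 1.3 pos [ 434.6 -235.7  230.9] w 85.58703393901762 g 0.0 F [-0.1 -0.4  0.2] tilt [-0.  0. -1.]
476.0 [[162, 291], [155, 303], [166, 319], [155, 330], [161, 339], [174, 317], [173, 304]]
1724.5 [[379, 238], [366, 255], [399, 289], [425, 306], [437, 292]]
1691.5 [[243, 139], [238, 217], [259, 218], [262, 153], [258, 139]]
5382.5 [[346, 35], [422, 95], [430, 95], [505, 0], [486, 10], [484, 22], [469, 40], [447, 50], [414, 55], [398, 42], [404, 29], [422, 18], [417, 11], [425, 0], [369, 0]]
```

View pics/w1.png

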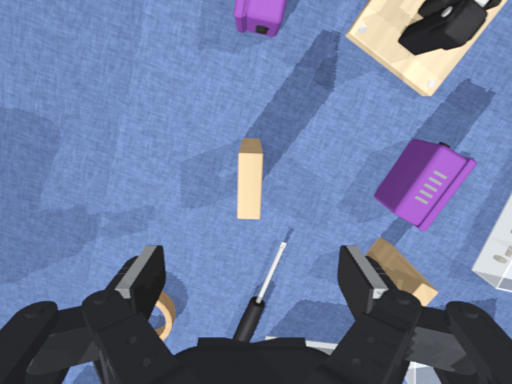

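The wrist view shows the caul top at (250,186), aligned with the fingers. I'll check it against the top view, then descend.

```bash
python3 - <<'E'
from h import *
np.set_printoptions(suppress=True,precision=1)
c=cam('wrist')
q=np.array([onz(c,p,110) for p in((239,153),(262,153),(259.5,218.5),(237.5,218))]);print(q,q.mean(0))
d=q[3]+q[2]-q[0]-q[1];print(np.degrees(np.arctan2(d[1],d[0])),np.linalg.norm(d)/2,np.linalg.norm(q[1]-q[0]))
print(tri(c,(249.5,185.7),cam('top'),((705.5)/(800/180)+174.5,396.5/(800/180)+129.5)))
go((*q.mean(0)[:2],84),19.4)
E
```

```text
[[ 413.6 -211.2  110. ]
 [ 433.  -204.3  110. ]
 [ 452.6 -264.3  110. ]
 [ 432.5 -270.9  110. ]] [ 432.9 -237.7  110. ]
-72.18639472330501 62.920523782268816 20.595826906081793
(array([ 433.1, -237.5,  106.8]), np.float64(0.3744595148653519))
shift [ -0.8  -0.9 146.9] roll 0.1 clock 1.35 pos [ 433.7 -236.7  230.9] w 85.41918768046699 g 0.0 F [ 0.   0.3 -0.6] tilt [-0.  0. -1.]
```

Emit:
{"name": "drive_tool", "arguments": {
  "targets": [
    [-1,-1,-1,50,1],
    [-1,-1,-1,100,1],
    [-1,-1,-1,147,1],
    [-1,-1,-1,147,1],
    [0.6,-1,-1,147,1],
    [0.6,-1,-1,147,1],
    [1,-1,-1,147,1],
    [1,-1,-1,147,1],
    [1,-1,-1,147,1],
    [1,-1,-1,147,1]
  ]
}}

```text
clock: 2.35
position: [434.1, -239.5, 86.1]
ee_rot: [0.585, 0.811, 0.001, 0.002]
contact_force: [-0.4, 1.3, 6.7]
gripper_width: 21.1
grasp_force: 59.6
```

```bash
python3 -c "
from h import *
go((434,-239,240),18.4); go(jig((75,0,240)),76.1)"
```

```text
shift [ 1.000e-01  6.000e-01 -1.539e+02] roll -0.1 clock 2.35 pos [ 434.1 -239.5   86.1] w 21.10972691159854 g 59.62476432323456 F [-0.4  1.3  6.7] tilt [ 0.004 -0.001 -1.   ]
shift [ 194.7  203.3 -153.7] roll -57.8 clock 2.35 pos [ 434.1 -239.5   86.1] w 21.10972691159854 g 59.62476432323456 F [-0.4  1.3  6.7] tilt [ 0.004 -0.001 -1.   ]
```

Emit:
{"name": "drive_tool", "arguments": {
  "targets": [
    [1,0,0,-50,0],
    [1,0,0,-100,0],
    [1,0,0,-154,0],
    [1,30,31,-154,-8],
    [1,60,62,-154,-16],
    [1,90,94,-154,-25],
    [1,120,125,-154,-33],
    [1,150,157,-154,-41],
    [1,180,188,-154,-49],
    [1,195,203,-154,-58],
    [1,195,203,-154,-58],
    [1,195,203,-154,-58]
  ]
}}

```text
clock: 3.55
position: [563.7, 10.0, 237.8]
ee_rot: [0.12, 0.993, -0.0, -0.001]
contact_force: [-0.7, 0.0, -1.3]
gripper_width: 20.9
grasp_force: 59.0
```

```bash
python3 - <<'E'
from h import *
go(jig((75,0,240)),76.1)
t=arm.get_image('top'); s=arm.get_image('side'); w=arm.get_image('wrist'); cv2.imwrite('pics/w2.png',w)
a=cv2.resize(t[110:230,180:300],(400,400),interpolation=cv2.INTER_CUBIC)
b=cv2.resize(s[100:230,165:295],(400,400),interpolation=cv2.INTER_CUBIC)
w2=cv2.resize(w,(266,200)); cv2.imwrite('pics/w2.png',w)
o=np.zeros((600,800,3),np.uint8); o[:400,:400]=a;o[:400,400:]=b;o[400:,:266]=w2
cv2.imwrite('pics/m2.png',o)
print(injig(arm.read_state()['position']))
E
```

```text
shift [-1.6 -0.1 -2.2] roll 0.1 clock 3.55 pos [563.7  10.  237.8] w 20.852023524529255 g 59.00828182697296 F [-0.7  0.  -1.3] tilt [-0.002 -0.    -1.   ]
[ 76.04450259  -1.37460892 238.40393131]
```

View pics/m2.png

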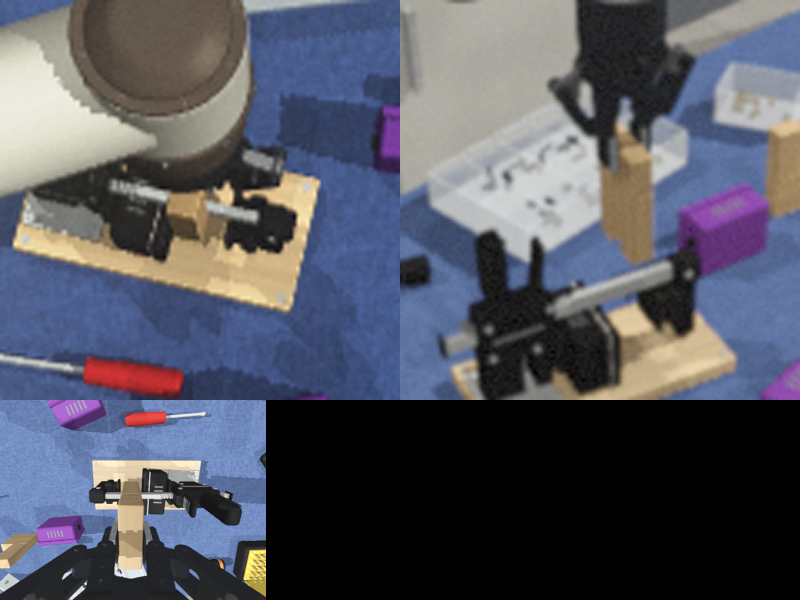

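The montage shows the caul held upright over the bar. I'll view the wrist picture enlarged to fix the bar line and the caul's end.

```bash
python3 - <<'E'
import cv2
w=cv2.imread('pics/w2.png'); cv2.imwrite('pics/w2c.png',cv2.resize(w[100:340,160:480],(800,600),interpolation=cv2.INTER_CUBIC))
E
```

```text
(no output)
```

View pics/w2c.png

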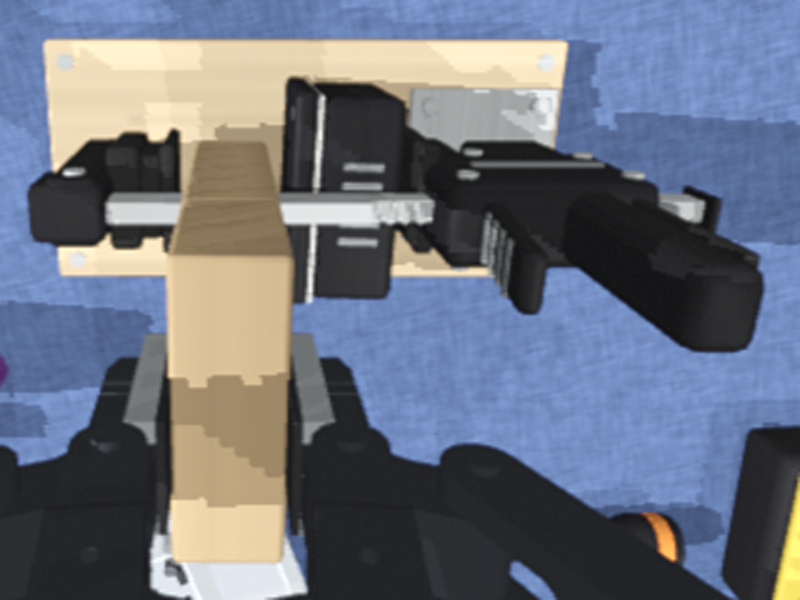

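```bash
python3 - <<'E'
from h import *
np.set_printoptions(suppress=True,precision=1)
c=cam('wrist'); P=lambda x,y:((x+.5)/2.5+159.5,(y+.5)/2.5+99.5)
for n,p,z in [('caul top -y L',(170,250),262),('caul top -y R',(292,254),262),('caul top +y L',(172,560),262),('caul top +y R',(285,560),262),('caul bot -y',(196,142),152),('caul bot -y R',(268,142),152),
 ('bar lower L',(150,225),108),('bar lower R',(340,223),108),('bar up L',(150,193),92),('bar up R',(340,194),92),
 ('cover top far',(288,80),84),('cover near',(292,298),84),('pad face top',(179,130),90),('board TL',(45,40),18),('board TR',(567,40),18),('board BL',(62,275),18),
 ('blade top',(530,260),185),('blade top near/right',(546,250),185),('blade L',(516,300),185),('blade lowR',(540,312),185),('grip corner',(760,270),205),('grip corner',(750,345),205),('grip corner',(690,345),205)]:
    print(n,injig(onz(c,P(*p),z)))
E
```

```text
caul top -y L [ 85.6 -36.3 262. ]
caul top -y R [ 64.9 -35.6 262. ]
caul top +y L [ 86.6  27.7 262. ]
caul top +y R [ 64.5  27.6 262. ]
caul bot -y [ 86.  -34.9 152. ]
caul bot -y R [ 63.5 -34.9 152. ]
bar lower L [106.1   5.4 108. ]
bar lower R [ 32.9   4.4 108. ]
bar up L [107.5  -3.2  92. ]
bar up R [31. -3. 92.]
cover top far [ 52.5 -47.3  84. ]
cover near [48.3 45.4 84. ]
pad face top [ 95.5 -28.4  90. ]
board TL [163.4 -59.2  18. ]
board TR [-84.6 -59.9  18. ]
board BL [163.   59.9  18. ]
blade top [ -8.9  -7.7 185. ]
blade top near/right [-13.  -10.7 185. ]
blade L [ -6.4   4.4 185. ]
blade lowR [-13.7   8.1 185. ]
grip corner [-58.7 -12.2 205. ]
grip corner [-60.6   8.6 205. ]
grip corner [-44.9   8.7 205. ]
```

Emit:
{"name": "drive_tool", "arguments": {
  "targets": [
    [1,-4.5,1,0,0],
    [1,-4.5,1,30,0],
    [1,-4.5,1,60,0],
    [1,-4.5,1,85,0],
    [1,-4.5,1,100,0],
    [1,-4.5,1,108,0],
    [1,-4.5,1,111,0],
    [1,-4.5,1,111,0],
    [1,-4.5,1,111,0]
  ]
}}

```text
clock: 4.6
position: [569.5, 9.7, 128.4]
ee_rot: [0.119, 0.993, 0.0, 0.001]
contact_force: [-1.1, 1.0, 0.1]
gripper_width: 21.0
grasp_force: 59.1
```

```bash
python3 -c "
from h import *
go(jig((75,0,124)),76.1);print(injig(arm.read_state()['position']))
cv2.imwrite('pics/w3.png',arm.get_image('wrist'))"
```

```text
shift [ 4.2 -1.2  4.3] roll 0.2 clock 4.6 pos [569.5   9.7 128.4] w 21.032723977075655 g 59.11086022853851 F [-1.1  1.   0.1] tilt [ 0.002  0.    -1.   ]
[ 73.80416132   4.18738639 128.35688056]
```

View pics/w3.png

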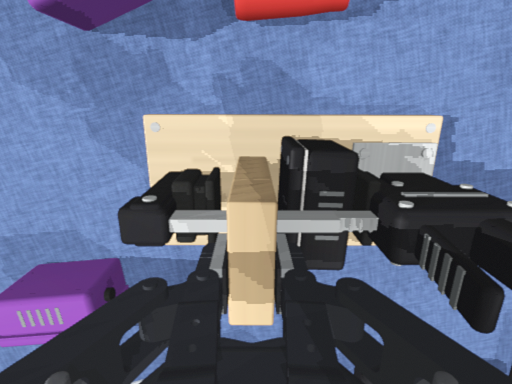

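The caul straddles the bar, with pad and housing clear on either side. I'll lower it the last 4 mm.

Emit:
{"name": "drive_tool", "arguments": {
  "targets": [
    [1,0,0,2,0],
    [1,0,0,4,0],
    [1,0,0,4,0],
    [1,0,0,4,0]
  ]
}}

```text
clock: 5.05
position: [569.2, 9.7, 124.1]
ee_rot: [0.119, 0.993, 0.0, 0.001]
contact_force: [-1.2, 1.7, 4.3]
gripper_width: 21.1
grasp_force: 59.6
```

Contact force is 4.3 N, so it is seated. Releasing.

Emit:
{"name": "drive_tool", "arguments": {
  "targets": [
    [0.3,0,0,0,0],
    [0.1,0,0,0,0],
    [0.1,0,0,0,0],
    [0.1,0,0,0,0],
    [0.1,0,0,-30,0],
    [0.1,0,0,-70,0],
    [0.1,0,0,-110,0],
    [0.1,0,0,-110,0],
    [0.1,0,0,-110,0],
    [0.1,0,0,-110,0]
  ]
}}

```text
clock: 6.05
position: [568.0, 9.6, 232.1]
ee_rot: [0.12, 0.993, -0.0, -0.001]
contact_force: [-0.1, 0.1, -1.0]
gripper_width: 38.3
grasp_force: 0.0
```

```bash
python3 - <<'E'
from h import *
go(jig((-36,0,240)),76.1);cv2.imwrite('pics/w4.png',arm.get_image('wrist'))
E
```

```text
shift [  2.4 110.3  -8. ] roll 0.2 clock 6.05 pos [568.    9.6 232.1] w 38.33387068454045 g 0.0 F [-0.1  0.1 -1. ] tilt [-0.002 -0.    -1.   ]
```

View pics/w4.png

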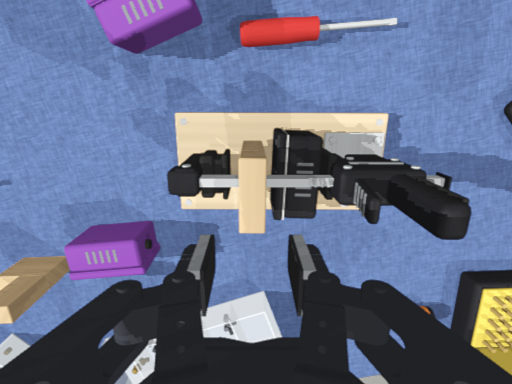

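The caul hangs upright at (252,185), let go, with gaps to pad and housing on both sides. Now to the trigger.

Emit:
{"name": "drive_tool", "arguments": {
  "targets": [
    [-1,0,0,-13,0],
    [-1,2,50,-13,0],
    [-1,2,90,-13,0],
    [-1,2,112,-13,0],
    [-1,2,112,-13,0],
    [-1,2,112,30,0],
    [-1,2,112,60,0],
    [-1,2,112,60,0]
  ]
}}

```text
clock: 6.9
position: [590.2, 117.1, 168.6]
ee_rot: [0.12, 0.993, -0.002, -0.005]
contact_force: [-0.3, -0.0, -0.7]
gripper_width: 86.0
grasp_force: 0.0
```

```bash
python3 - <<'E'
from h import *
go(jig((-38,0,143)),76.1);i=arm.get_image('wrist');s=arm.get_image('side')
o=np.zeros((600,800,3),np.uint8);o[:300,:400]=cv2.resize(i,(400,300));o[:400,400:]=cv2.resize(s[100:230,165:295],(400,400),interpolation=cv2.INTER_CUBIC)
cv2.imwrite('pics/m5.png',o)
E
```

```text
shift [-1.8  2.7 25.6] roll 0.1 clock 6.9 pos [590.2 117.1 168.6] w 85.9597127793844 g 0.0 F [-0.3 -0.  -0.7] tilt [-0.01  -0.004 -1.   ]
```

View pics/m5.png

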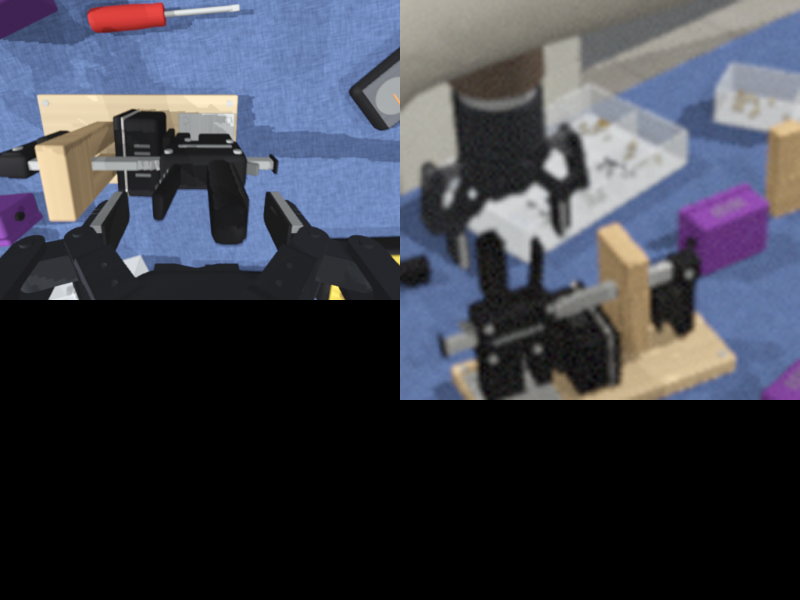

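The fingers straddle the grip and blade from above. Lowering to pad height.

Emit:
{"name": "drive_tool", "arguments": {
  "targets": [
    [-1,-2,2,10,0],
    [-1,-2,2,20,0],
    [-1,-2,2,25,0],
    [-1,-2,2,25,0],
    [-1,-2,2,25,0]
  ]
}}

```text
clock: 7.5
position: [596.0, 120.4, 148.5]
ee_rot: [0.119, 0.993, -0.0, 0.0]
contact_force: [0.3, -0.5, 0.2]
gripper_width: 85.6
grasp_force: 0.0
```

```bash
python3 -c "
from h import *
go(jig((-48,0,143)),76.1);print(injig(arm.read_state()['position']))"
```

```text
shift [3.2 8.  5.5] roll 0.2 clock 7.5 pos [596.  120.4 148.5] w 85.60235078449551 g 0.0 F [ 0.3 -0.5  0.2] tilt [ 0. -0. -1.]
[-40.03985238   3.2647903  148.45761372]
```

Emit:
{"name": "drive_tool", "arguments": {
  "targets": [
    [-1,3,0,4,0],
    [-0.4,3,3,4,0],
    [-0.1,3,6,4,0],
    [0.1,3,8,4,0],
    [0.25,3,8,4,0],
    [0.25,3,8,4,0],
    [0.25,3,8,4,0],
    [0.25,3,8,4,0]
  ]
}}

```text
clock: 8.3
position: [595.2, 128.9, 145.8]
ee_rot: [0.119, 0.993, -0.0, 0.001]
contact_force: [-2.3, -1.3, 7.1]
gripper_width: 32.4
grasp_force: 5.1
```

```bash
python3 -c "
from h import *
go(jig((-48,0,143)),76.1);print(injig(arm.read_state()['position']))"
```

```text
shift [ 0.4 -0.1  2.8] roll 0.2 clock 8.3 pos [595.2 128.9 145.8] w 32.36441548629426 g 5.066292787960265 F [-2.3 -1.3  7.1] tilt [ 0.001 -0.001 -1.   ]
[-48.15213231   0.41370807 145.83165473]
```

Stroke 1 went through (width 32, ratchet squeezed). I'll track the jaw numerically in the side camera from here.

```bash
cat >> h.py <<'E'
def match(i0,i1,u,v,du,dv,sr=14,k=6):
    f=lambda i:cv2.resize(cv2.GaussianBlur(cv2.cvtColor(i,cv2.COLOR_BGR2GRAY),(3,3),0),None,fx=k,fy=k,interpolation=cv2.INTER_CUBIC)
    a,b=f(i0),f(i1); T=a[k*(v-dv):k*(v+dv),k*(u-du):k*(u+du)]
    S=b[k*(v-dv-sr):k*(v+dv+sr),k*(u-du-sr):k*(u+du+sr)]
    _,q,_,l=cv2.minMaxLoc(cv2.matchTemplate(S,T,cv2.TM_CCOEFF_NORMED)); return np.array(l)/k-sr,q
def track(name,ref='pics/side0.png'):
    s=arm.read_state(); i=arm.get_image('side'); cv2.imwrite(f'pics/{name}.png',i); cs=cam('side'); i0=cv2.imread(ref)
    g=proj(cs,jig((124,0,105)))-proj(cs,jig((134,0,105)))
    p=proj(cs,jig((140,0,105))).round().astype(int)
    d,q=match(i0,i,p[0],p[1],12,12)
    print('jaw advance mm',round(10*(d@g)/(g@g),2),'d',d,'q',round(q,3),'F',s['contact_force'].round(1),'w',round(s['gripper_width'],1),'g',round(s['grasp_force'],1),'t',s['clock'],'tcp',injig(s['position']).round(1))
    try:
        i0=cv2.imread('pics/c0.png'); g=proj(cs,jig((64,0,140)))-proj(cs,jig((74,0,140))); p=proj(cs,jig((74,0,138))).round().astype(int)
        d,q=match(i0,i,p[0],p[1],10,9); print('caul advance',round(10*(d@g)/(g@g),2),d,round(q,3))
        g=proj(cs,jig((40,-40,84)))-proj(cs,jig((50,-40,84))); p=proj(cs,jig((45,-35,70))).round().astype(int)
        d,q=match(i0,i,p[0],p[1],7,9); print('housing advance',round(10*(d@g)/(g@g),2),d,round(q,3))
    except Exception as e: print(e)
E
python3 -c "
from h import *
s=arm.get_image('side');cv2.imwrite('pics/c0.png',s)
track('s1')
c=cam('side')
for p in((140,0,105),(74,0,138),(45,-35,70)):print(proj(c,jig(p)))"
```

```text
jaw advance mm 5.72 d [-1.66666667  0.66666667] q 0.962 F [-1.7 -0.7  5.7] w 32.2 g 5.1 t 8.35 tcp [-48.2   0.4 145.8]
caul advance 0.0 [0. 0.] 0.999
housing advance 0.0 [0. 0.] 0.999
[257.3178626  184.56556513]
[237.29333505 182.23036644]
[234.28491611 210.48758659]
```

Emit:
{"name": "drive_tool", "arguments": {
  "targets": [
    [-0.2,0,-4,-1,0],
    [-0.6,0,-8,-1,0],
    [-1,0,-8,-1,0],
    [-1,0,-8,-1,0],
    [-1,0,-8,-1,0]
  ]
}}

```text
clock: 8.9
position: [593.6, 121.7, 145.6]
ee_rot: [0.119, 0.993, 0.001, 0.001]
contact_force: [-0.0, 0.1, -0.3]
gripper_width: 85.6
grasp_force: 0.0
```

```bash
python3 -c "
from h import *
track('s2')"
```

```text
jaw advance mm 5.72 d [-1.66666667  0.66666667] q 0.964 F [-0.   0.1 -0.3] w 85.6 g 0.0 t 8.9 tcp [-40.8   0.6 145.6]
caul advance -0.16 [ 0.         -0.16666667] 0.994
housing advance 0.0 [0. 0.] 0.998
```

The tooth was kept (~6 mm). I'll do two more strokes, checking each time.

Emit:
{"name": "drive_tool", "arguments": {
  "targets": [
    [-0.4,0,3,0,0],
    [-0.1,0,6,0,0],
    [0.1,0,8,0,0],
    [0.27,0,8,0,0],
    [0.27,0,8,0,0],
    [0.27,0,8,0,0],
    [-0.2,0,4,0,0],
    [-0.6,0,0,0,0],
    [-1,0,0,0,0],
    [-1,0,0,0,0],
    [-1,0,0,0,0]
  ]
}}

```text
clock: 10.05
position: [593.5, 121.8, 145.6]
ee_rot: [0.119, 0.993, 0.001, 0.001]
contact_force: [-0.7, -0.7, -0.0]
gripper_width: 85.5
grasp_force: 0.0
```

```bash
python3 -c "
from h import *
track('s3')"
```

```text
jaw advance mm 11.78 d [-3.5         1.16666667] q 0.949 F [-0.7 -0.7 -0. ] w 85.5 g 0.0 t 10.05 tcp [-40.8   0.5 145.6]
caul advance 5.77 [-1.83333333  0.5       ] 0.985
housing advance 0.31 [-0.16666667 -0.16666667] 0.995
```

Emit:
{"name": "drive_tool", "arguments": {
  "targets": [
    [-0.4,0,3,0,0],
    [-0.1,0,6,0,0],
    [0.1,0,8,0,0],
    [0.27,0,8,0,0],
    [0.27,0,8,0,0],
    [0.27,0,8,0,0],
    [-0.2,0,4,0,0],
    [-0.6,0,0,0,0],
    [-1,0,0,0,0],
    [-1,0,0,0,0],
    [-1,0,0,0,0]
  ]
}}

```text
clock: 11.2
position: [593.5, 121.8, 145.6]
ee_rot: [0.119, 0.993, 0.001, 0.001]
contact_force: [0.7, 0.1, 0.2]
gripper_width: 84.9
grasp_force: 0.0
```

```bash
python3 -c "
from h import *
track('s4')"
```

```text
jaw advance mm 18.33 d [-5.5         1.66666667] q 0.86 F [0.7 0.1 0.2] w 84.9 g 0.0 t 11.2 tcp [-40.8   0.5 145.6]
caul advance 5.29 [-1.66666667  0.5       ] 0.986
housing advance 0.45 [-0.33333333 -0.5       ] 0.993
```

The caul was carried along with the bar and now rests at the housing (it stopped after about 6 mm). The pad gap is about 6 mm. Stroke 4 keeps the back finger clear of the grip so the wrist force reads the blade force.

Emit:
{"name": "drive_tool", "arguments": {
  "targets": [
    [-0.5,0,4,0,0],
    [-0.3,0,8,0,0],
    [-0.1,0,12,0,0],
    [0.1,0,12,0,0],
    [0.1,0,12,0,0],
    [0.1,0,12,0,0]
  ]
}}

```text
clock: 11.85
position: [595.3, 130.5, 146.7]
ee_rot: [0.119, 0.993, -0.002, -0.001]
contact_force: [-2.7, -7.3, 7.4]
gripper_width: 38.5
grasp_force: 4.5
```

```bash
python3 -c "
from h import *
track('s5')"
```

```text
jaw advance mm 24.39 d [-7.33333333  2.16666667] q 0.78 F [-2.7 -7.3  7.4] w 38.5 g 4.5 t 11.85 tcp [-49.7   0.2 146.7]
caul advance 6.89 [-2.16666667  0.66666667] 0.987
housing advance 0.45 [-0.33333333 -0.5       ] 0.993
```

Emit:
{"name": "drive_tool", "arguments": {
  "targets": [
    [-0.2,0,-4,0,0],
    [-0.6,0,-8,0,0],
    [-1,0,-12,0,0],
    [-1,0,-12,0,0],
    [-1,0,-12,0,0]
  ]
}}

```text
clock: 12.4
position: [593.5, 121.8, 145.7]
ee_rot: [0.119, 0.993, 0.001, 0.001]
contact_force: [1.0, -0.1, -0.0]
gripper_width: 85.5
grasp_force: 0.0
```

```bash
python3 -c "
from h import *
track('s6')"
```

```text
jaw advance mm 24.56 d [-7.33333333  2.33333333] q 0.778 F [ 1.  -0.1 -0. ] w 85.5 g 0.0 t 12.4 tcp [-40.8   0.5 145.7]
caul advance 6.89 [-2.16666667  0.66666667] 0.982
housing advance 0.45 [-0.33333333 -0.5       ] 0.993
```

Pad is touching the caul. Stroke 5 should press the housing onto the head jaw; a full 8 mm cannot exceed about 7 mm of squash.

Emit:
{"name": "drive_tool", "arguments": {
  "targets": [
    [-0.5,0,4,0,0],
    [-0.3,0,8,0,0],
    [-0.1,0,12,0,0],
    [0.1,0,12,0,0],
    [0.1,0,12,0,0],
    [0.1,0,12,0,0],
    [0.1,0,12,0,0]
  ]
}}

```text
clock: 13.15
position: [595.3, 130.4, 146.9]
ee_rot: [0.119, 0.993, -0.002, -0.001]
contact_force: [-2.8, -8.0, 7.5]
gripper_width: 38.7
grasp_force: 4.7
```

```bash
python3 -c "
from h import *
track('s7')"
```

```text
jaw advance mm 30.61 d [-9.16666667  2.83333333] q 0.739 F [-2.8 -8.   7.5] w 38.7 g 4.7 t 13.15 tcp [-49.6   0.2 146.9]
caul advance 9.61 [-3.  1.] 0.969
housing advance 3.32 [-1.16666667  0.        ] 0.985
```

Emit:
{"name": "drive_tool", "arguments": {
  "targets": [
    [-0.2,0,-4,0,0],
    [-0.6,0,-8,0,0],
    [-1,0,-12,0,0],
    [-1,0,-12,0,0],
    [-1,0,-12,0,0]
  ]
}}

```text
clock: 13.7
position: [593.5, 121.9, 145.7]
ee_rot: [0.119, 0.993, 0.001, 0.001]
contact_force: [-0.2, 0.1, 0.6]
gripper_width: 85.3
grasp_force: 0.0
```

```bash
python3 -c "
from h import *
track('s8')"
```

```text
jaw advance mm 30.78 d [-9.16666667  3.        ] q 0.744 F [-0.2  0.1  0.6] w 85.3 g 0.0 t 13.7 tcp [-40.9   0.5 145.7]
caul advance 9.61 [-3.  1.] 0.964
housing advance 3.15 [-1.16666667 -0.16666667] 0.985
```

Emit:
{"name": "drive_tool", "arguments": {
  "targets": [
    [-0.5,0,4,0,0],
    [-0.3,0,8,0,0],
    [-0.2,0,9,0,0],
    [-0.15,0,10,0,0],
    [-0.1,0,10,0,0],
    [-0.1,0,10,0,0],
    [-0.1,0,10,0,0]
  ]
}}

```text
clock: 14.45
position: [594.7, 128.3, 146.5]
ee_rot: [0.119, 0.993, -0.003, -0.001]
contact_force: [-2.3, -8.6, 6.9]
gripper_width: 47.1
grasp_force: 4.6
```

```bash
python3 -c "
from h import *
track('s9')"
```

```text
jaw advance mm 33.64 d [-10.           3.33333333] q 0.732 F [-2.3 -8.6  6.9] w 47.1 g 4.6 t 14.45 tcp [-47.4   0.2 146.5]
caul advance 11.54 [-3.66666667  1.        ] 0.957
housing advance 4.12 [-1.33333333  0.33333333] 0.982
```

Excess blade force puts the squash at about 2.5 mm. Squeezing further in the same stroke.

Emit:
{"name": "drive_tool", "arguments": {
  "targets": [
    [0.0,0,1,0,0],
    [0.05,0,2,0,0],
    [0.1,0,2,0,0],
    [0.1,0,2,0,0],
    [0.1,0,2,0,0]
  ]
}}

```text
clock: 15.0
position: [595.0, 129.3, 147.0]
ee_rot: [0.119, 0.993, -0.003, -0.001]
contact_force: [-2.3, -11.6, 8.8]
gripper_width: 38.4
grasp_force: 6.1
```

```bash
python3 -c "
from h import *
track('s10')"
```

```text
jaw advance mm 36.0 d [-10.66666667   3.66666667] q 0.711 F [ -2.3 -11.6   8.8] w 38.4 g 6.1 t 15.0 tcp [-4.85e+01  1.00e-01  1.47e+02]
caul advance 12.02 [-3.83333333  1.        ] 0.925
housing advance 4.29 [-1.33333333  0.5       ] 0.985
```

Blade force is 11.8 N against 7.8 N free, so about 8 N on the housing and 5 mm of squash. I'll hold briefly to confirm it is steady.

Emit:
{"name": "drive_tool", "arguments": {
  "targets": [
    [0.1,0,0,0,0],
    [0.1,0,0,0,0],
    [0.1,0,0,0,0],
    [0.1,0,0,0,0],
    [0.1,0,0,0,0]
  ]
}}

```text
clock: 15.55
position: [595.0, 129.3, 147.1]
ee_rot: [0.119, 0.993, -0.003, -0.001]
contact_force: [-2.1, -10.5, 8.7]
gripper_width: 38.6
grasp_force: 6.1
```

```bash
python3 -c "
from h import *
track('s11')
print(arm.job_done())"
```

```text
jaw advance mm 36.0 d [-10.66666667   3.66666667] q 0.711 F [ -2.1 -10.5   8.7] w 38.6 g 6.1 t 15.55 tcp [-4.850e+01  1.000e-01  1.471e+02]
caul advance 11.86 [-3.83333333  0.83333333] 0.927
housing advance 4.29 [-1.33333333  0.5       ] 0.985
the job is handed in; nothing more can be done
None
```

I handed the job in with the slotted block hung on the bar and let go, the clamp pumped closed with the trigger still held squeezed, and the pad squashed by about 5 mm (estimated from the blade force); no verdict came back.

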